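# Retain a drive wheel with an R-clip

### The arm

A 7-joint arm with a two-finger parallel gripper is mounted at the origin on the work surface. World frame = base frame: x ahead of the robot, y to its left, z up, the work surface at z = 0. Lengths are in m, angles in rad, forces in N, time in s.
With the tool pointing down it reaches from about 0.35 to 0.9 m from the base axis. Payload 8.1 kg.
Tool frame: the origin (TCP) lies at the very end of the fingers, on their centre line; the grasp point (between the pads) lies 19 mm behind it; z points along the fingers, y is the line along which they close (so a half turn about z gives the same grasp; the last joint's range is limited). The gripper opens to 92 mm and grips with 3 to 60 N. Pads are 19 mm wide; open, the fingers measure 130 mm over their backs; the gripper's body (75 mm by 190 mm) begins 47 mm behind the grasp point.
Start: joints at [1.212, 0.434, 0.025, 1.573, -0.012, 1.134, -0.075], TCP at [0.158, -0.605, 0.227] pointing down, gripper open.
Joint ranges: [-2.62, 2.62], [-0.44, 2.09], [-1.27, 1.32], [0.08, 2.57], [-1.32, 4.46], [0.12, 2], [-2.74, 2.74]. Speed limits (rad/s): [2.22, 2.22, 3.01, 3.01, 3.14, 3.14, 3.14].

### API

Orientations are given as a rotation vector (axis times angle).
In Python, from cell import arm gives the robot as it stands.
- The arm moves only by the tool jog_arm, never from a script. Its argument "rows" is a list of rows, each a list of 3 entries, a list of its own where there are three numbers: the shift along the world's x, y, z in cm, then the turn, a rotation vector about the world's x, y, z in degrees, then the opening, from 0 (shut) to 1 (fully open). A call has 1 to 8 rows; each row is the pose to reach, as a shift and turn from the pose commanded when the call began; what a row does not reach only later rows make up. A row lasts 1/8 s, in which the tool goes at most 62.5 mm and 10.7 degrees, less where a joint would pass 70% of its speed; a pose out of reach is approached as far as the arm can. A call with a gripper value outside its range is refused whole. The fingers move at their own pace and stop on an object; "newtons" is the grip in N (left out, the last holds). Time passes only in rows, so rows that repeat a pose let the fingers close. It gives the time, the measured TCP pose, the force, the opening and the grip force at its end, in the units of the state.
- arm.observe(): the state, without advancing time (a new reading comes with each control period).
- arm.get_image(name): name is "scene" or "side" or "wrist"; returns a dict with "img" (480x640x3 uint8, red, green, blue), "depth" (480x640 float32, m along the optical axis (not along the pixel's ray), 0 where there is no reading), "fx", "fy", "cx", "cy" (pixels), "rvec" (rotation vector, rad) and "tvec" (3), from world to camera coordinates, as OpenCV has them; the wrist camera has in their place "mount" (4x4, takes a point from camera to tool coordinates, whose origin is the TCP and whose axes are the flange's). Camera axes: x right, y down, z forward; pixel columns grow to the right and rows downward; lengths in m; the calibration is good to about 2 mm. The wrist camera is an equidistant fisheye: a pixel r from the principal point sees the ray r / f radians off the axis. A picture is of the moment at which its call begins: read the wrist's pose just before it.
- arm.sign_off(): hands the job in; it is judged then, once.
The state is a dict: "clock": time; "joints": joint angles; "dq": joint speeds; "joint_efforts": joint torques, N m; "position": TCP position; "ee_rot": TCP orientation; "force": force on the tool from outside, world axes, zero at the start; "ft_torque": the same for the moment, N m; "width": opening from 0.0 (shut) to 1.0 (fully open); "gripper_force": force on a finger pad.
Only numpy, scipy, OpenCV 4.12 (cv2) and the standard library are available. Lean on these libraries where they do the work, as an engineer would, in place of code of your own. Each camera call takes 0.05 s, during which the arm holds its last target. There are 200 camera calls.

### The job

On the gearmotor test stand, push the wheel back along its axle until it is fully home against its shoulder, which uncovers the cross hole in the axle. Then take the R-clip from the rack and push its straight leg through that cross hole until the bow has sprung over the axle and sits closed around it, and let go. Leave the spare straight pin and the other loose things on the bench where they are.

Things in the scene. Friction and masses are not known exactly. Their poses are not given: they have to be found in the camera images.
- cross_hole (a point): Centre of the cross hole, on the axis of the horizontal steel axle (26 mm diameter), 100 mm above the bench. x: along the axle outwards, away from the motor; z: along the hole out of its upper mouth, leaning 9 to 26 degrees from vertical, roughly towards the robot. The hole is square, 8.5 mm wide, right through (mouths 13 mm from the centre). The axle ends 30 mm outside the hole.
- drive: Fixed gearmotor stand. Origin on the bench under cross_hole; x along the axle outwards, z up. A 12 mm bracket plate 150 mm high stands at x=-84 mm, the motor (76 mm diameter) behind it to x=-252 mm; a 10 mm foot plate, 120 mm wide, lies from x=-260 to x=-10 mm. The gearbox holds the axle stiffly (2.5 N m).
- wheel (a joint): Slide of the wheel along the axle (m): 0 = fully home towards the motor (hard stop), grows outwards along x of cross_hole, up to 0.032. Starts 0.018 to 0.030 out, its hub covering the hole. About 4 N of friction; stays where it is left.
- wheel_face (a point): On the axle's axis, in the outer face of the wheel's disc (black tyre, 84 mm diameter, 24 mm wide, behind this face); moves with the wheel; axes as cross_hole. A hub 40 mm in diameter stands 19 mm out from the face. The face can be pushed above the hub. When home: this point at x=-28 mm of cross_hole, the hub ending 9 mm short of the hole's centre.
- rack: Fixed open stand: a 110 x 66 mm plywood plate, 15 mm thick, its top 105 mm above the bench, on four steel rods and a base plate; two slots in the top plate (9 mm wide along x, 46 mm long along y), 59 mm apart along x. Origin on the bench, z up. The R-clip stands in one slot, the spare pin in the other, which is which varies, each resting on the top plate with its leg hanging through.
- clip: R-clip of 6 mm steel wire, 135 mm long, about 0.1 kg, upright. On top a double-coil eye, 16 mm thick in x, 22 mm wide in y (-4 to +18), z 0 to +40: grip it across y. Straight leg along -z, 95 mm to its round tip; springy bow beside it on the +y side. Origin on the leg's axis at the eye's underside (on the rack's top); x across the clip's plane. Lift 105 mm to clear the slot.
- clip_seat (a point): On the leg's axis, 40 mm below the eye's underside; axes as the clip. Clip home: this point on cross_hole, clip z along the z of cross_hole, clip x along or against its x (bow on either side of the axle).
- clip_tip (a point): Round tip of the straight leg, 95 mm below the eye's underside. Same axes as the clip. A push of a few N on the tip beside the hole can turn the clip in the fingers.
- clip_bow (a joint): Opening of the bow (rad), 0 = closed, a spring closes it. It hangs at y=+12 mm, z=0 of the clip, curves round the seat (inside radius 13 mm), has a throat 53 mm below the eye and a flared mouth 53 to 79 mm below it, up to 25 mm from the leg's axis. The axle opens it to about 0.13 on the way through, then it snaps shut; this takes a push of 10 to 20 N.
- spare_pin: A straight pin: T-handle on top (62 mm crossbar along y, 28 mm above the rack), the same leg as the clip, but no eye and no bow. Origin and axes as the clip. Stands in the other slot of the rack. Leave it alone.
- screwdriver: Loose screwdriver with green handle, 190 mm, lying on the bench. Leave it alone.
- tape: Loose roll of tape, 90 mm diameter, 22 mm high, lying flat. Leave it alone.
- spare_motor: Loose small gearmotor, 130 mm long and 52 mm in diameter, lying on its foot. Leave it alone.
- wrench: Loose spanner, 170 mm, lying flat. Leave it alone.
Not all that is in view belongs to the job. What is shaped like the clip but purple is not meant.

How it is judged:
On the way, in this order (a step that is already met when the one before it is completed fails the run):
1. the wheel is pushed fully home (within 3 mm) (value of joint wheel below 0.003 m), for 0.2 s.
2. the clip's straight leg has gone right through the cross hole (z of clip_tip in the frame of cross_hole below -0.014 m and x of clip_tip in the frame of cross_hole between -0.006 and 0.006 m and y of clip_tip in the frame of cross_hole between -0.006 and 0.006 m), for 0.1 s.
At the end, for the whole second after the job is handed in: The wheel is within 3 mm of its home stop; the clip's leg is through the cross hole, within 0.25 rad of its direction, with the clip's seat within 6 mm of the hole's centre; the bow is closed around the axle (under 0.05 rad); the clip is at rest (value of joint wheel below 0.003 m and distance between clip_seat and cross_hole below 0.006 m and angle between the z axis of clip and the z axis of cross_hole, either way round below 0.25 rad and value of joint clip_bow below 0.05 rad and linear speed of clip below 0.02 m/s); the robot touches nothing.
It fails at once if the spare pin or another loose thing is moved by more than 50 mm (distance of any of spare_pin, screwdriver, tape, spare_motor, wrench from where it was at the start of the episode above 0.05 m).
It also fails if it takes over 64 s, if anything falls off the work surface, if the arm or the gripper's body presses on something with over 40 N, if the wrist force passes 120 N, or if a joint passes its speed limit or range.

## Working session

There is one attempt and no reset: what is moved stays moved. The work goes in short steps, Python scripts to look and compute and a tool call to move; the robot and the scene stay as the last step left them, time stands still between calls to the robot, and variables do not carry over. Pictures are saved under pics/ and viewed, at most 12 in all, crops included, and the job is handed in when it is done.

Besides the shell and the picture viewer there is one more tool, called after "Emit:" as name([rows], argument=value, ...), one row to a line, values as JSON. jog_arm: Moves the arm, as the interface text tells. Its arguments: {"type":"object","properties":{"rows":{"type":"array","items":{"type":"array"}},"newtons":{"type":"number"}},"required":["rows"]}

```bash
mkdir -p pics; ls; cat > h.py <<'E'
import numpy as np, cv2
from scipy.spatial.transform import Rotation as R
from cell import arm
def grab(n):
    d=arm.get_image(n); np.savez('pics/'+n+'.npz',**d); cv2.imwrite('pics/'+n+'.png',d['img'][:,:,::-1]); return d
def pts(d):
    v,u=np.mgrid[:480,:640]; z=d['depth']; c=np.stack([(u-d['cx'])/d['fx']*z,(v-d['cy'])/d['fy']*z,z],-1)
    return (c-np.ravel(d['tvec']))@R.from_rotvec(np.ravel(d['rvec'])).as_matrix()
E
python3 - <<'E'
from h import *
a=grab('scene');b=grab('side')
o=arm.observe();print({k:np.round(v,3) for k,v in o.items()})
for d in(a,b):
  print(d['fx'],d['cx'],d['cy'],-R.from_rotvec(np.ravel(d['rvec'])).as_matrix().T@np.ravel(d['tvec']))
E
```

```text
pics
{'clock': np.float64(0.1), 'joints': array([ 1.212,  0.435,  0.025,  1.574, -0.012,  1.134, -0.075]), 'dq': array([ 0.   , -0.004,  0.001, -0.002, -0.   ,  0.001,  0.002]), 'joint_efforts': array([ 3.0000e-03, -6.6912e+01,  9.8800e-01, -3.1515e+01, -6.1000e-02,
        3.7000e-02, -0.0000e+00]), 'position': array([ 0.158, -0.604,  0.226]), 'ee_rot': array([-3.115e+00, -4.000e-01,  1.000e-03]), 'force': array([ 0.651, -0.763,  0.007]), 'ft_torque': array([ 0.02 , -0.007,  0.016]), 'gripper_force': np.float64(0.0), 'width': np.float64(0.999)}
434.85324153901865 318.729160887466 240.1872157950144 [ 0.8373105  -0.51878825  1.06910136]
487.147138579789 330.7185886262732 248.98682584925515 [-0.11130576  0.77218743  0.75958848]
```

View pics/scene.png

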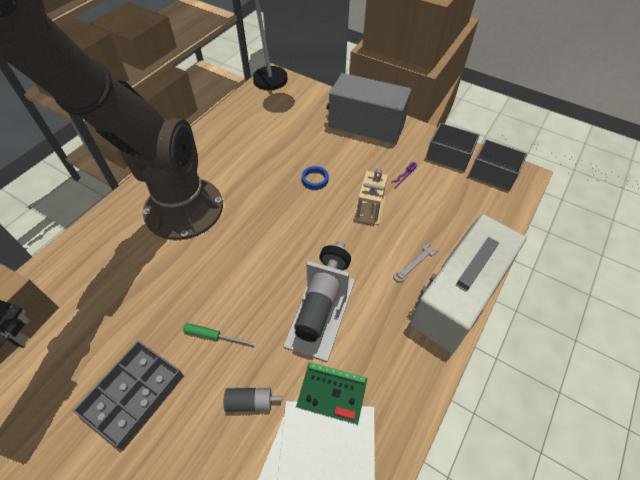

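View pics/side.png

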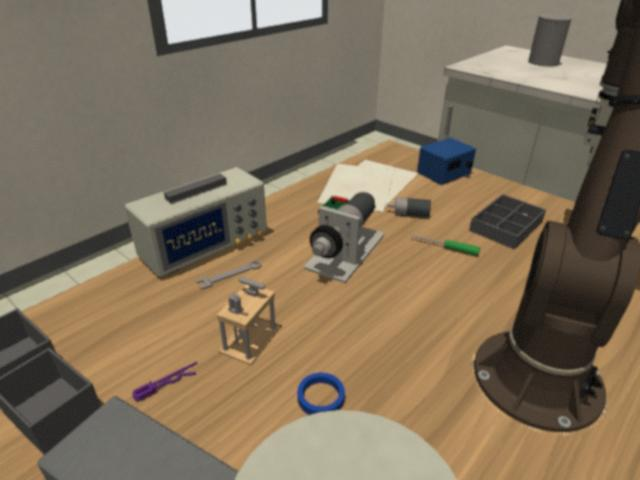

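The scene shows the drive at (320,290), its wheel at (335,258) and the rack at (371,190). In the side view they are at (335,235) and (248,315). The purple decoy is at (404,175) in the scene view. I'll enlarge the rack and wheel from both views and compute positions.

```bash
python3 - <<'E'
from h import *
L=lambda n:dict(np.load(f'pics/{n}.npz'))
a,b=L('scene'),L('side')
def crop(d,x,y,w,h,W=400,H=300):
    return cv2.resize(d['img'][y:y+h,x:x+w,::-1],(W,H),interpolation=cv2.INTER_CUBIC)
im=np.vstack([np.hstack([crop(a,340,160,64,48*1),crop(a,300,230,80,60)]),np.hstack([crop(b,205,270,80,60),crop(b,300,210,80,60)])])
cv2.imwrite('pics/c1.png',im)
A,B=pts(a),pts(b)
# rack top points z~0.105
for n,P,(x0,x1,y0,y1) in(('sc',A,(345,400,160,225)),('si',B,(205,285,270,365))):
    Q=P[y0:y1,x0:x1].reshape(-1,3); q=Q[abs(Q[:,2]-.105)<.006]
    r=cv2.minAreaRect((q[:,:2]*1000).astype(np.float32)); print(n,len(q),r,np.median(q[:,2]))
    t=Q[Q[:,2]>.118]; print(len(t)); 
    from scipy.cluster.hierarchy import fclusterdata
    c=fclusterdata(t[:,:2],.015,'distance')
    for k in set(c):
        s=t[c==k]; 
        if len(s)>5: print(len(s),s.mean(0).round(4),s.min(0).round(3),s.max(0).round(3))
E
```

```text
sc 455 ((501.9168701171875, 317.0111083984375), (66.2474365234375, 114.59439086914062), 16.518386840820312) 0.1042203722211326
166
12 [ 0.8373 -0.5188  1.0691] [ 0.837 -0.519  1.069] [ 0.837 -0.519  1.069]
56 [0.5002 0.3444 0.1353] [0.489 0.335 0.118] [0.511 0.358 0.146]
98 [0.5143 0.2883 0.1345] [0.485 0.276 0.119] [0.543 0.302 0.141]
si 1034 ((502.0832824707031, 320.4992980957031), (68.553955078125, 112.48949432373047), 16.74504852294922) 0.1056638693016925
380
28 [-0.1113  0.7722  0.7596] [-0.111  0.772  0.76 ] [-0.111  0.772  0.76 ]
159 [0.4956 0.3516 0.1345] [0.486 0.34  0.118] [0.509 0.361 0.147]
193 [0.5114 0.2948 0.1343] [0.484 0.281 0.118] [0.544 0.306 0.142]
```

View pics/c1.png

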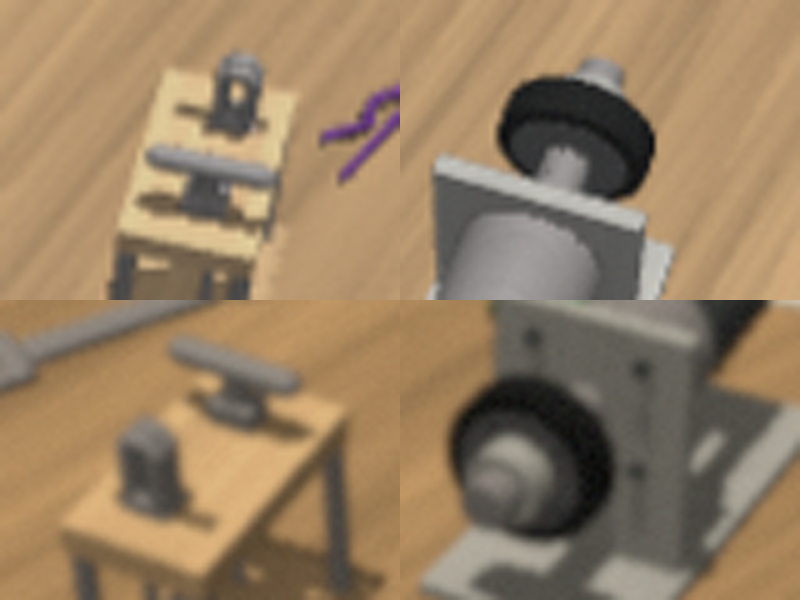

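The clip is the grey looped eye at scene (359+,~175), crop (238,95). The T-handle at crop (210,175) is the spare pin, and the purple one lies on the bench. So the clip stands at about (0.498, 0.348), in the far slot. Next I'll measure the axle.

```bash
python3 - <<'E'
from h import *
L=lambda n:dict(np.load(f'pics/{n}.npz'))
a,b=L('scene'),L('side')
A,B=pts(a),pts(b)
def ransac(Q,tol=.002,it=500):
    r=np.random.default_rng(0);best=0
    for _ in range(it):
        s=Q[r.choice(len(Q),3,False)];n=np.cross(s[1]-s[0],s[2]-s[0]);n/=np.linalg.norm(n)+1e-12
        if abs(n[2])>.3: continue
        m=abs((Q-s[0])@n)<tol
        if m.sum()>best: best=m.sum();M=m
    q=Q[M];c=q.mean(0);n=np.linalg.svd(q-c)[2][2];return n,c,q
Q=B[205:290,300:385].reshape(-1,3);Q=Q[(Q[:,2]>.015)&(Q[:,2]<.2)]
n,c,q=ransac(Q);n*=np.sign(n[1]);print('bracket',n.round(3),c.round(4),len(q),np.degrees(np.arctan2(n[1],n[0])))
e=np.array([n[0],n[1],0]);e/=np.linalg.norm(e);f=np.array([-e[1],e[0],0])
s=(Q-c)@e; t=(Q)@f
h=np.histogram(s,np.arange(-.02,.14,.004));print(h[0])
# tyre, hub: out of plate
W=Q[(s>.02)];sw=s[s>.02]
for lo in np.arange(.02,.13,.004):
    w=W[(sw>=lo)&(sw<lo+.004)]
    if len(w)>3: tt=w@f; print(round(lo,3),len(w),tt.min().round(4),tt.max().round(4),w[:,2].min().round(3),w[:,2].max().round(3))
# bracket extents in t
tt=q@f;print('brk t',np.percentile(tt,[1,99]),q[:,2].max())
# scene: motor cylinder & wheel
P=A[235:345,290:355].reshape(-1,3);P=P[P[:,2]>.09];P=P[P[:,2]<.2]
sp=(P-c)@e;tp=P@f
for lo in np.arange(-.19,.13,.01):
    m=(sp>=lo)&(sp<lo+.01)
    if m.sum()>2:
        k=P[m,2]>P[m,2].max()-.004;print(round(lo,3),m.sum(),P[m,2].max().round(4),tp[m][k].mean().round(4),tp[m].min().round(3),tp[m].max().round(3))
print('e',e,'f',f,'c',c,c@e)
E
```

```text
bracket [-0.254  0.967  0.009] [ 0.5381 -0.0223  0.0998] 755 104.69694098787454
[  5   1  32  65 465 615  58   7  11   1   0   0   0   0   0   1   0  13
  43  37  34  42 206 248  41  15  19  58  35  14  14  45  34   0   0   0
   0   0   0]
0.048 13 -0.5427 -0.4903 0.016 0.143
0.052 43 -0.5554 -0.4893 0.087 0.144
0.056 37 -0.563 -0.4883 0.093 0.144
0.06 34 -0.5569 -0.4875 0.089 0.144
0.064 42 -0.5626 -0.4888 0.066 0.144
0.068 206 -0.572 -0.4888 0.059 0.143
0.072 248 -0.5668 -0.4905 0.062 0.142
0.076 41 -0.545 -0.5016 0.071 0.136
0.08 15 -0.5444 -0.5104 0.094 0.122
0.084 19 -0.5465 -0.5104 0.1 0.121
0.088 58 -0.5465 -0.5109 0.082 0.121
0.092 35 -0.5478 -0.5126 0.092 0.121
0.096 14 -0.5393 -0.5186 0.101 0.116
0.1 14 -0.5406 -0.5178 0.099 0.117
0.104 45 -0.5424 -0.5183 0.09 0.114
0.108 34 -0.5413 -0.5197 0.089 0.115
brk t [-0.58113416 -0.47425138] 0.15332744850797428
-0.18 151 0.1308 -0.5241 -0.552 -0.498
-0.17 143 0.1348 -0.5292 -0.558 -0.493
-0.16 115 0.1378 -0.5239 -0.559 -0.492
-0.15 114 0.1372 -0.5258 -0.559 -0.492
-0.14 103 0.1379 -0.5254 -0.559 -0.495
-0.13 111 0.1361 -0.5269 -0.5
[... 266 characters left out ...]
64 -0.49
-0.05 104 0.1405 -0.5251 -0.565 -0.491
-0.04 107 0.1407 -0.5287 -0.565 -0.49
-0.03 97 0.141 -0.5304 -0.565 -0.491
-0.02 376 0.1524 -0.5355 -0.583 -0.474
-0.01 155 0.1527 -0.5232 -0.583 -0.472
0.0 3 0.1474 -0.4953 -0.515 -0.477
0.02 24 0.1159 -0.5293 -0.54 -0.517
0.03 32 0.1147 -0.5292 -0.541 -0.516
0.04 270 0.1426 -0.5287 -0.57 -0.489
0.05 108 0.1456 -0.5309 -0.571 -0.489
0.06 96 0.1425 -0.5289 -0.571 -0.49
0.07 10 0.1403 -0.523 -0.568 -0.499
0.08 15 0.1231 -0.5297 -0.547 -0.516
0.09 14 0.1175 -0.5331 -0.541 -0.519
0.1 21 0.1151 -0.5298 -0.542 -0.519
e [-0.2537063  0.9672813  0.       ] f [-0.9672813 -0.2537063  0.       ] c [ 0.53809213 -0.02227119  0.09983589] -0.15805987347669553
```

Emit:
jog_arm([
  [[2.3,4.35,1],[0,0,5],0],
  [[4.6,8.7,2],[0,0,11],0],
  [[6.9,13,2.5],[0,0,17],0],
  [[9.2,17.4,2.5],[0,0,23],0],
  [[11.4,21.7,2.5],[0,0,29],0],
  [[13.7,26.1,2.5],[0,0,34],0],
  [[16,30.4,2.5],[0,0,40],0],
  [[18.2,34.8,2.5],[0,0,45],0],
])

```text
clock: 1.1
position: [0.3405, -0.2552, 0.2516]
ee_rot: [2.723, 1.567, -0.0]
force: [0.1, 0.1, 0.7]
width: 0.182
gripper_force: 0.0
```

Emit:
jog_arm([
  [[2.3,4.35,0],[0,0,5],0],
  [[4.6,8.7,0],[0,0,11],0],
  [[6.9,13,0],[0,0,17],0],
  [[9.2,17.4,0],[0,0,23],0],
  [[11.4,21.7,0],[0,0,29],0],
  [[13.7,26.1,0],[0,0,34],0],
  [[16,30.4,0],[0,0,40],0],
  [[18.2,34.8,0],[0,0,45],0],
])

```text
clock: 2.1
position: [0.5226, 0.0924, 0.2514]
ee_rot: [-1.917, -2.489, 0.001]
force: [1.8, -0.9, -0.3]
width: 0.004
gripper_force: 0.0
```

Emit:
jog_arm([
  [[0.05,0,0],[0,0,0],0],
  [[0.05,0,0],[0,0,0],0],
])

```text
clock: 2.35
position: [0.5222, 0.0907, 0.2512]
ee_rot: [-1.92, -2.486, 0.002]
force: [0.2, -0.3, 0.1]
width: 0.006
gripper_force: 0.0
```

Emit:
jog_arm([
  [[0,0,-4],[0,0,0],0],
  [[0,0,-8],[0,0,0],0],
  [[0,0,-11],[0,0,0],0],
  [[0,0,-12.4],[0,0,0],0],
  [[0.5,-1.93,-12.4],[0,0,0],0],
  [[0.76,-2.9,-12.4],[0,0,0],0],
  [[0.89,-3.38,-12.4],[0,0,0],0],
  [[1.02,-3.87,-12.4],[0,0,0],0],
])

```text
clock: 3.35
position: [0.5324, 0.0533, 0.1281]
ee_rot: [-1.919, -2.487, -0.001]
force: [-3.8, 4.4, 1.6]
width: 0.004
gripper_force: 2.1
```

Emit:
jog_arm([
  [[0.08,-0.29,0],[0,0,0],0],
  [[0.15,-0.58,0],[0,0,0],0],
  [[0.23,-0.87,0],[0,0,0],0],
  [[0.28,-1.06,0],[0,0,0],0],
])

```text
clock: 3.85
position: [0.5357, 0.0419, 0.1278]
ee_rot: [1.92, 2.486, 0.0]
force: [-3.0, 2.7, 1.9]
width: 0.002
gripper_force: 2.0
```

Emit:
jog_arm([
  [[0.05,-0.19,0],[0,0,0],0],
  [[0.08,-0.29,0],[0,0,0],0],
  [[0.1,-0.39,0],[0,0,0],0],
])

```text
clock: 4.22
position: [0.5361, 0.0405, 0.1278]
ee_rot: [-1.917, -2.486, -0.003]
force: [-5.8, 12.3, 1.8]
width: 0.002
gripper_force: 6.6
```

Emit:
jog_arm([
  [[0.04,-0.14,0],[0,0,0],0],
  [[0.04,-0.14,0],[0,0,0],0],
  [[0.04,-0.14,0],[0,0,0],0],
])

```text
clock: 4.6
position: [0.5361, 0.0405, 0.1278]
ee_rot: [-1.914, -2.487, -0.004]
force: [-7.2, 13.6, 2.7]
width: 0.003
gripper_force: 7.6
```

Emit:
jog_arm([
  [[-0.4,1.4,0],[0,0,0],0],
  [[-0.9,3.4,2],[0,0,0],0.5],
  [[-1.5,5.8,6],[0,0,0],1],
  [[-2.2,8.5,9],[0,0,0],1],
  [[-2.9,11,10],[0,0,0],1],
  [[-2.9,11,10],[0,0,0],1],
])

```text
clock: 5.35
position: [0.5084, 0.1486, 0.229]
ee_rot: [1.915, 2.488, 0.004]
force: [0.5, -0.7, 0.3]
width: 0.498
gripper_force: 0.0
```

```bash
python3 - <<'E'
from h import *
o=arm.observe(); d=grab('wrist')
np.savez('pics/w1.npz',pos=o['position'],rot=o['ee_rot'],**d)
print(o['position'],o['ee_rot'],d['mount'].round(3),d['fx'],d['cx'],d['cy'])
E
```

```text
[0.50837725 0.14855746 0.228954  ] [1.91535432 2.48750991 0.0035573 ] [[-0.001 -0.956 -0.294  0.079]
 [ 1.    -0.001 -0.001 -0.   ]
 [ 0.001 -0.294  0.956 -0.159]
 [ 0.     0.     0.     1.   ]] 371.64829954431775 318.51823171054696 240.19608403262208
```

View pics/wrist.png

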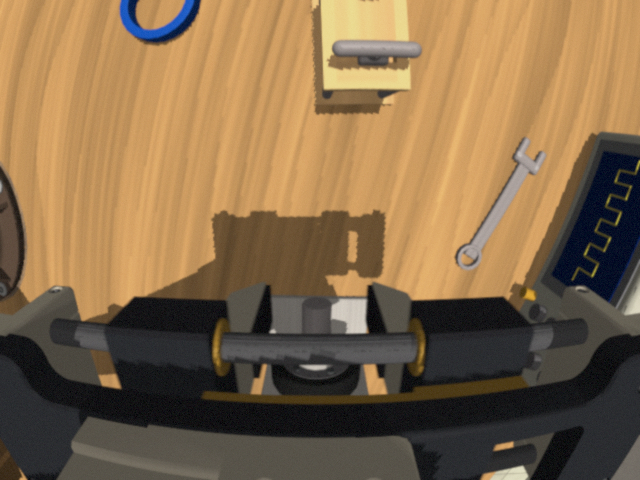

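The wheel is home and its face is in view at (315,375). The axle points up the image at (316,315), hidden by the gripper linkage. I'll move the tool back over the bracket so the camera looks down on the hole.

Emit:
jog_arm([
  [[0.9,-3.6,0],[0,0,0],0.5],
  [[1.9,-7.3,0],[0,0,0],0.5],
  [[3,-11.5,0],[0,0,0],0.5],
  [[4,-15.5,0],[0,0,0],0.5],
  [[4.6,-17.8,-2],[0,0,0],0.5],
  [[4.6,-17.8,-4.7],[0,0,0],0.5],
  [[4.6,-17.8,-4.7],[0,0,0],0.5],
  [[4.6,-17.8,-4.7],[0,0,0],0.5],
])

```text
clock: 6.4
position: [0.554, -0.0307, 0.1808]
ee_rot: [-1.919, -2.487, -0.0]
force: [0.4, -0.3, 0.4]
width: 0.496
gripper_force: 0.0
```

```bash
cat >> h.py <<'E'
def wgrab(n):
    o=arm.observe(); d=arm.get_image('wrist'); d.update(pos=o['position'],rot=o['ee_rot']); np.savez(f'pics/{n}.npz',**d); return d
def wpose(d):
    M=np.eye(4);M[:3,:3]=R.from_rotvec(d['rot']).as_matrix();M[:3,3]=d['pos'];return M@d['mount']
def wray(d,u,v):
    x=(np.asarray(u,float)-d['cx'])/d['fx'];y=(np.asarray(v,float)-d['cy'])/d['fy'];r=np.hypot(x,y)+1e-12
    c=np.stack([np.sin(r)*x/r,np.sin(r)*y/r,np.cos(r)],-1);M=wpose(d)
    return M[:3,3],c@M[:3,:3].T
def wpts(d):
    v,u=np.mgrid[:480,:640];o,r=wray(d,u,v);M=wpose(d)
    return o+r*(d['depth']/(r@M[:3,2]))[...,None]
def wproj(d,P):
    M=np.linalg.inv(wpose(d));c=P@M[:3,:3].T+M[:3,3];th=np.arctan2(np.hypot(c[...,0],c[...,1]),c[...,2]);ph=np.arctan2(c[...,1],c[...,0])
    return np.stack([d['cx']+d['fx']*th*np.cos(ph),d['cy']+d['fy']*th*np.sin(ph)],-1)
E
python3 - <<'E'
from h import *
d=wgrab('w2'); e=np.array([-.2537,.9673,0]);f=np.array([-.9673,-.2537,0])
H=np.array([.5317,.0578,.113]);p=wproj(d,H);print(d['pos'],p)
x,y=(p-[64,60]).astype(int);im=d['img'][y:y+96,x:x+128,::-1];print(x,y)
cv2.imwrite('pics/c2.png',cv2.resize(im,(800,600),interpolation=cv2.INTER_CUBIC))
E
```

```text
[ 0.55398164 -0.03071748  0.18075425] [320.55914861 109.51100438]
256 49
```

View pics/c2.png

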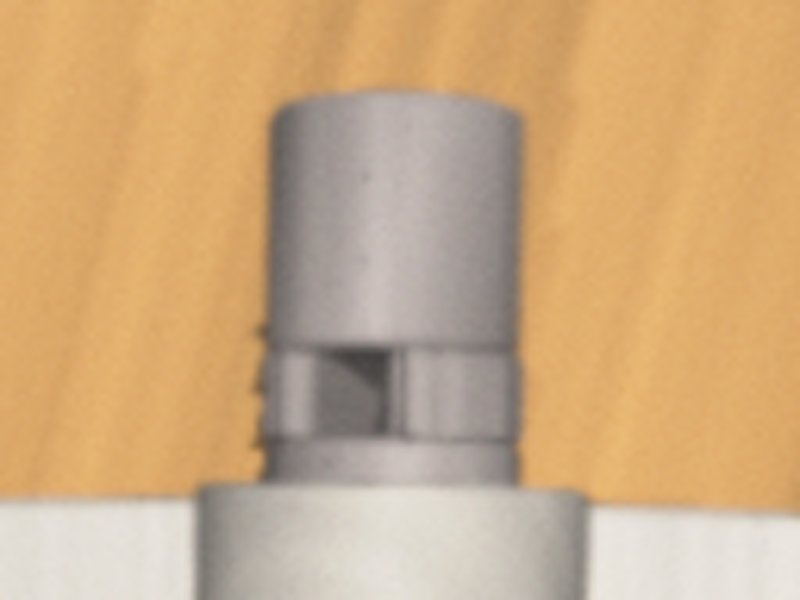

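The picture shows the axle edges at 270 and 521 and the open hole at crop (315–397, 347–437). It leans left, towards the robot, by about 18°. Next I'll look along that direction to confirm.

Emit:
jog_arm([
  [[-3.5,-0.9,0],[0,0,0],0.5],
  [[-6.5,-1.7,0],[0,0,0],0.5],
  [[-7.6,-2,0],[0,0,0],0.5],
  [[-7.6,-2,0],[0,0,0],0.5],
  [[-7.6,-2,0],[0,0,0],0.5],
])

```text
clock: 7.08
position: [0.4793, -0.0509, 0.1812]
ee_rot: [1.919, 2.486, 0.002]
force: [0.4, -0.3, 0.2]
width: 0.5
gripper_force: 0.0
```

```bash
python3 - <<'E'
from h import *
d=wgrab('w3')
H=np.array([.5317,.0578,.113]);p=wproj(d,H);print(d['pos'],p,wpose(d)[:3,3])
x,y=(p-[48,40]).astype(int);im=d['img'][y:y+72,x:x+96,::-1];print(x,y)
cv2.imwrite('pics/c3.png',cv2.resize(im,(800,600),interpolation=cv2.INTER_CUBIC))
E
```

```text
[ 0.47932799 -0.05086757  0.18122184] [444.1568264  113.29595769] [0.45898765 0.02553254 0.34043968]
396 73
```

View pics/c3.png

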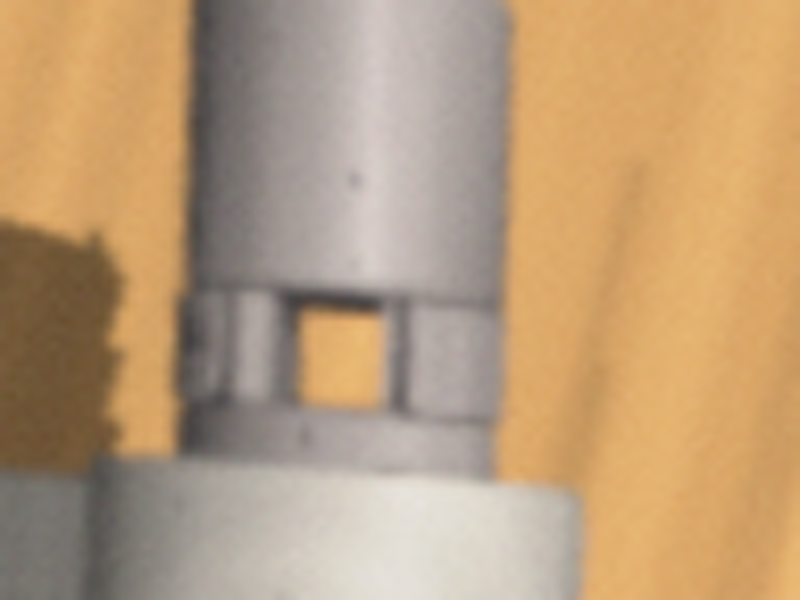

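```bash
python3 - <<'E'
from h import *
L=lambda n:dict(np.load(f'pics/{n}.npz'))
e=np.array([-.2537,.9673,0]);f=np.array([-.9673,-.2537,0]);z=np.array([0,0,1.])
def hit(d,u,v,h):
    o,r=wray(d,u,v);return o+r*(h-o[2])/r[2]
d2,d3=L('w2'),L('w3')
for nm,d,x0,y0,k,pts_ in(('w2',d2,256,49,6.25,[(270,395,.1),(521,395,.1),(273,120,.1),(522,120,.1),(200,520,.1),(586,520,.1),(315,392,.111),(397,392,.113)]),
  ('w3',d3,396,73,8.333,[(343,352,.1),(343,352,.112),(186,352,.1),(500,352,.1),(193,100,.1),(510,100,.1)])):
    for u,v,h in pts_:
        p=hit(d,x0+u/k,y0+v/k,h);print(nm,(u,v),p.round(4),'s',round(p@e,4),'t',round(p@f,4))
    o,r=wray(d,x0+343/k,y0+352/k);print('angle',np.degrees(np.arctan2(-r@f,-r@z)))
# direct from depth
for d in(d2,d3):
    Q=wpts(d).reshape(-1,3);s=Q@e;t=Q@f
    m=(s>-.075)&(s<-.052)&(abs(t+.529)<.02)&(Q[:,2]>.09)&(Q[:,2]<.13)
    q=Q[m];from scipy.optimize import least_squares
    r=least_squares(lambda x:np.hypot(q@f-x[0]-x[2]*(q@e+.063),q[:,2]-x[1])-.013,[-.529,.1,0],loss='soft_l1',f_scale=.001).x;print(m.sum(),r,'axis t,z,slope')
E
```

```text
w2 (270, 395) [0.5189 0.0535 0.1   ] s -0.0799 t -0.5155
w2 (521, 395) [0.5435 0.0599 0.1   ] s -0.08 t -0.541
w2 (273, 120) [0.512  0.0814 0.1   ] s -0.0511 t -0.5159
w2 (522, 120) [0.5363 0.0878 0.1   ] s -0.0511 t -0.541
w2 (200, 520) [0.5151 0.0392 0.1   ] s -0.0928 t -0.5082
w2 (586, 520) [0.5533 0.0492 0.1   ] s -0.0928 t -0.5477
w2 (315, 392) [0.5237 0.0545 0.111 ] s -0.0802 t -0.5204
w2 (397, 392) [0.5314 0.0563 0.113 ] s -0.0803 t -0.5284
angle -1.2219098625745266
w3 (343, 352) [0.5315 0.0568 0.1   ] s -0.0799 t -0.5286
w3 (343, 352) [0.5279 0.0552 0.112 ] s -0.0805 t -0.5247
w3 (186, 352) [0.5191 0.0527 0.1   ] s -0.0807 t -0.5155
w3 (500, 352) [0.5443 0.0612 0.1   ] s -0.0789 t -0.542
w3 (193, 100) [0.5144 0.0724 0.1   ] s -0.0605 t -0.5159
w3 (510, 100) [0.5396 0.0813 0.1   ] s -0.0582 t -0.5426
angle 17.994864569600846
1498 [-0.527934    0.10088667 -0.01786957] axis t,z,slope
1379 [-0.52804744  0.10085254 -0.02465002] axis t,z,slope
```

The hole axis leans 18° and its centre is at about (0.5314, 0.0566, 0.100). Now the clip.

Emit:
jog_arm([
  [[0.5,4,2],[0,0,0],0.6],
  [[1,9,4],[0,0,0],0.6],
  [[1.8,14,4],[0,0,0],0.6],
  [[2.6,19,4],[0,0,0],0.6],
  [[3.2,24,4],[0,0,0],0.6],
  [[3.9,29,3],[0,0,0],0.6],
  [[4.2,31.2,2.4],[0,0,0],0.6],
  [[4.2,31.2,2.4],[0,0,0],0.6],
])

```text
clock: 8.12
position: [0.5195, 0.2634, 0.2039]
ee_rot: [-1.914, -2.488, -0.0]
force: [-0.2, -1.0, -0.0]
width: 0.597
gripper_force: 0.0
```

Emit:
jog_arm([
  [[0,0,0],[0,0,0],0.6],
  [[0,0,0],[0,0,0],0.6],
])

```text
clock: 8.38
position: [0.5205, 0.2594, 0.205]
ee_rot: [1.922, 2.484, -0.0]
force: [-0.2, -0.3, -0.1]
width: 0.597
gripper_force: 0.0
```

```bash
python3 - <<'E'
from h import *
d=wgrab('w4')
H=np.array([.498,.348,.125]);p=wproj(d,H);print(d['pos'],p,wpose(d)[:3,3])
x,y=(p-[64,48]).astype(int);im=d['img'][y:y+96,x:x+128,::-1];print(x,y)
cv2.imwrite('pics/c4.png',cv2.resize(im,(800,600),interpolation=cv2.INTER_CUBIC))
P=wpts(d).reshape(-1,3);q=P[(abs(P[:,2]-.105)<.004)&(np.hypot(P[:,0]-.502,P[:,1]-.319)<.08)]
print(cv2.minAreaRect((q[:,:2]*1000).astype(np.float32)),len(q))
q=P[(P[:,2]>.115)&(P[:,2]<.155)&(np.hypot(P[:,0]-.498,P[:,1]-.348)<.03)]
print(cv2.minAreaRect((q[:,:2]*1000).astype(np.float32)),len(q),q[:,2].max())
q=q[q[:,2]>.135];print(cv2.minAreaRect((q[:,:2]*1000).astype(np.float32)),len(q))
E
```

```text
[0.5205406  0.25943098 0.20497762] [319.62455527 110.21262153] [0.50054376 0.33600871 0.36415243]
255 62
((499.5259094238281, 318.45477294921875), (66.50322723388672, 110.67777252197266), 16.419431686401367) 11272
((496.7699279785156, 348.1716003417969), (22.052536010742188, 15.94769287109375), 16.48622703552246) 933 0.14785587553798502
((496.7335205078125, 348.16998291015625), (22.04562759399414, 15.826401710510254), 15.871530532836914) 923
```

View pics/c4.png

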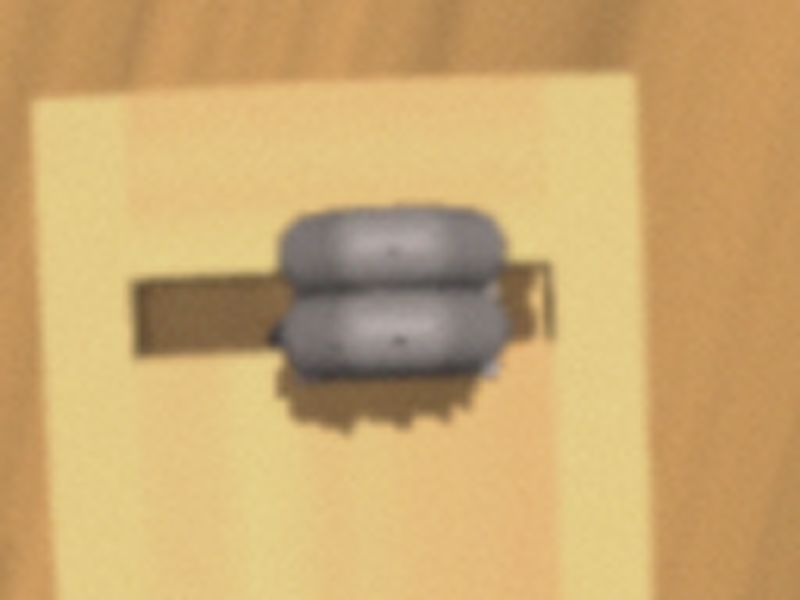

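The eye measures 22×16 mm, centred at crop (393,290) = world (0.4967, 0.3482), yaw 16.4°. The slot spans crop 133–550. I'll grasp it.

Emit:
jog_arm([
  [[-1,4,0],[0,0,1],0.6],
  [[-2,7.5,0],[0,0,1.8],0.6],
  [[-2.4,8.9,0],[0,0,1.8],0.6],
  [[-2.4,8.9,0],[0,0,1.8],0.6],
  [[-2.4,8.9,-4],[0,0,1.8],0.6],
  [[-2.4,8.9,-7.5],[0,0,1.8],0.6],
  [[-2.4,8.9,-9.4],[0,0,1.8],0.6],
  [[-2.4,8.9,-9.4],[0,0,1.8],0.6],
])

```text
clock: 9.43
position: [0.4962, 0.3481, 0.1098]
ee_rot: [-1.882, -2.515, 0.004]
force: [-0.0, 0.3, 0.4]
width: 0.6
gripper_force: 0.0
```

Emit:
jog_arm([
  [[0,0,0],[0,0,0],0],
  [[0,0,0],[0,0,0],0],
  [[0,0,0],[0,0,0],0],
  [[0,0,0],[0,0,0],0],
  [[0,0,0],[0,0,0],0],
], newtons=55)

```text
clock: 10.05
position: [0.4962, 0.3499, 0.1112]
ee_rot: [1.881, 2.516, 0.001]
force: [0.8, -0.9, 4.4]
width: 0.236
gripper_force: 55.0
```

Emit:
jog_arm([
  [[0,0,2],[0,0,0],0],
  [[0,0,5],[0,0,0],0],
  [[0,0,9],[0,0,0],0],
  [[0,0,13],[0,0,0],0],
  [[0,0,16],[0,0,0],0],
  [[0,0,16],[0,0,0],0],
  [[0,0,16],[0,0,0],0],
])

```text
clock: 10.92
position: [0.4958, 0.3494, 0.2707]
ee_rot: [1.881, 2.516, -0.001]
force: [0.9, -0.8, -1.8]
width: 0.236
gripper_force: 55.0
```

```bash
python3 - <<'E'
from h import *
print(arm.observe()['position'])
b=grab('side');a=grab('scene')
def proj(d,p):return cv2.projectPoints(np.array([p],float),d['rvec'],d['tvec'],np.array([[d['fx'],0,d['cx']],[0,d['fy'],d['cy']],[0,0,1]]),None)[0].ravel()
o=[]
for d in(a,b):
    p=proj(d,[.497,.349,.22]);x,y=(p-[32,48]).astype(int);print(x,y)
    o.append(cv2.resize(d['img'][y:y+96,x:x+64,::-1],(400,600),interpolation=cv2.INTER_CUBIC))
cv2.imwrite('pics/c5.png',np.hstack(o))
E
```

```text
[0.49575258 0.34940693 0.2706624 ]
348 102
198 216
```

View pics/c5.png

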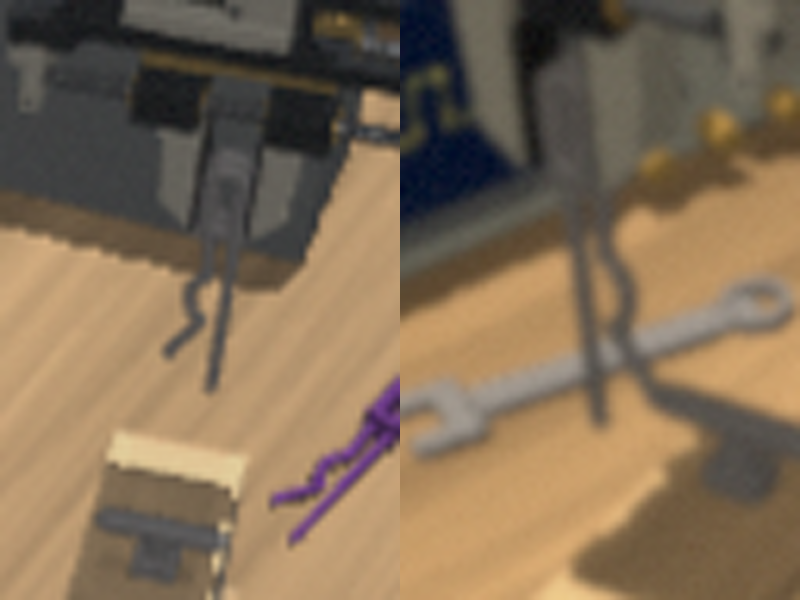

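The bow hangs on the left of the leg in the scene crop, (190,310) against (222,310), so it's on the robot's side. Clip y is therefore along −tool y. I'll measure the leg in the tool frame from the wrist depth.

```bash
python3 - <<'E'
from h import *
d=wgrab('w5');P=wpts(d).reshape(-1,3)
T=R.from_rotvec(d['rot']).as_matrix();q=(P-d['pos'])@T
m=(d['depth'].ravel()>0)&(abs(q[:,0])<.03)&(abs(q[:,1])<.04)&(q[:,2]>.005)&(q[:,2]<.115);q=q[m]
for lo in np.arange(.005,.115,.008):
    k=q[(q[:,2]>=lo)&(q[:,2]<lo+.008)]
    L=k[k[:,1]>0];B=k[k[:,1]<=0]
    print(round(lo,3),len(L),np.median(L,0).round(4) if len(L) else '',(L[:,1].min().round(4),L[:,1].max().round(4)) if len(L) else '',len(B),np.median(B,0).round(4) if len(B) else '')
print(q[:,2].max())
img=d['img'][225:315,260:380,::-1];cv2.imwrite('pics/c6.png',cv2.resize(img,(800,600),interpolation=cv2.INTER_CUBIC))
E
```

```text
0.005 3 [0.0059 0.0037 0.0052] (np.float64(0.0008), np.float64(0.0042)) 0 
0.013 29 [0.0011 0.0066 0.0191] (np.float64(0.0041), np.float64(0.0088)) 29 [ 0.0011 -0.0038  0.0189]
0.021 53 [0.0006 0.0064 0.0253] (np.float64(0.0041), np.float64(0.0091)) 67 [ 0.0007 -0.0028  0.0255]
0.029 54 [0.0009 0.0063 0.0332] (np.float64(0.0038), np.float64(0.0092)) 106 [ 0.0004 -0.0068  0.0329]
0.037 46 [0.0008 0.0063 0.0403] (np.float64(0.0039), np.float64(0.0093)) 61 [ 0.0006 -0.0101  0.0401]
0.045 50 [0.0008 0.0064 0.0491] (np.float64(0.004), np.float64(0.009)) 80 [ 0.0003 -0.0067  0.0497]
0.053 34 [0.001  0.0064 0.0571] (np.float64(0.0042), np.float64(0.0092)) 85 [ 0.0003 -0.0032  0.0558]
0.061 30 [0.0009 0.0063 0.0646] (np.float64(0.0043), np.float64(0.0089)) 60 [ 0.0001 -0.009   0.065 ]
0.069 38 [0.0007 0.0064 0.0727] (np.float64(0.0032), np.float64(0.0093)) 81 [ 0.0003 -0.0134  0.0723]
0.077 32 [0.0006 0.0053 0.0802] (np.float64(0.0032), np.float64(0.0093)) 20 [ 0.0008 -0.0163  0.079 ]
0.085 32 [0.0005 0.0061 0.0892] (np.float64(0.0034), np.float64(0.0091)) 0 
0.093 11 [0.0006 0.0063 0.0954] (np.float64(0.0034), np.float64(0.0093)) 0 
0.101 0   0 
0.109 0   0 
0.09667169944373279
```

View pics/c6.png

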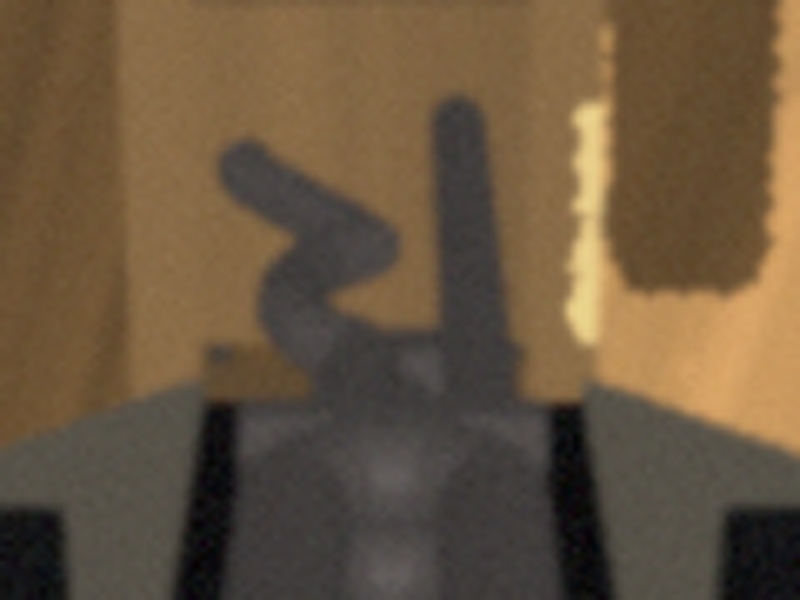

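The crop shows the leg tip at (458,100) and the bow at the left, up to (240,160). The leg is parallel to the tool axis. Now I'll compute the hover pose.

```bash
cat >> h.py <<'E'
H=np.array([.5314,.0566,.100]);e=np.array([-.2521,.9677,0]);f=np.array([-.9677,-.2521,0]);th=np.radians(18)
zh=np.array([0,0,np.cos(th)])+np.sin(th)*f
def Rt(): return np.stack([e,np.cross(-zh,e),-zh],1)
def plan(zt,leg=(-.0018,.0064),H=H):
    o=arm.observe();T=Rt();p=H-T@np.array([*leg,zt])
    dr=(R.from_matrix(T)*R.from_rotvec(o['ee_rot']).inv()).as_rotvec()
    print('zt',zt,'tcp',p.round(4),'shift cm',((p-o['position'])*100).round(2),'turn',np.degrees(dr).round(2))
E
python3 -c "
from h import *
plan(.128);plan(.17)"
```

```text
zt 0.128 tcp [0.4868 0.0468 0.2198] shift cm [ -0.88 -30.24  -5.  ] turn [  4.89 -17.43  -1.83]
zt 0.17 tcp [0.4742 0.0436 0.2597] shift cm [ -2.14 -30.56  -1.  ] turn [  4.89 -17.43  -1.83]
```

Emit:
jog_arm([
  [[0,-2,2],[0,0,0],0],
  [[-0.3,-6,2],[0.8,-3,-0.4],0],
  [[-0.6,-10.5,2],[1.6,-5.8,-0.6],0],
  [[-0.9,-15,2],[2.4,-8.7,-0.9],0],
  [[-1.2,-19.5,2],[3.3,-11.6,-1.2],0],
  [[-1.6,-24,2],[4,-14.5,-1.5],0],
  [[-1.9,-28,1],[4.9,-17.4,-1.8],0],
  [[-2.1,-30.5,-1],[4.9,-17.4,-1.8],0],
])

```text
clock: 12.08
position: [0.474, 0.0421, 0.2603]
ee_rot: [1.791, 2.312, 0.368]
force: [0.7, 0.8, -0.6]
width: 0.236
gripper_force: 55.0
```

Emit:
jog_arm([
  [[0,0,0],[0,0,0],0],
  [[0,0,0],[0,0,0],0],
  [[0,0,0],[0,0,0],0],
])

```text
clock: 12.45
position: [0.4754, 0.046, 0.2612]
ee_rot: [1.787, 2.318, 0.371]
force: [-0.6, 0.2, -1.1]
width: 0.239
gripper_force: 55.0
```

```bash
python3 -c "
from h import *
print(arm.observe()['ee_rot'],R.from_matrix(Rt()).as_rotvec())
plan(.128);plan(.17)"
```

```text
[1.78677808 2.31789915 0.37073417] [1.78995209 2.31600388 0.36681858]
zt 0.128 tcp [0.4868 0.0468 0.2198] shift cm [ 1.14  0.08 -4.15] turn [-0.1   0.1  -0.16]
zt 0.17 tcp [0.4742 0.0436 0.2597] shift cm [-0.12 -0.24 -0.15] turn [-0.1   0.1  -0.16]
```

Emit:
jog_arm([
  [[0.6,-0.1,-2],[0,0,0],0],
  [[1,0,-3.4],[0,0,0],0],
  [[1.3,0.1,-4.7],[0,0,0],0],
  [[1.3,0.1,-4.7],[0,0,0],0],
  [[1.3,0.1,-4.7],[0,0,0],0],
])

```text
clock: 13.08
position: [0.4882, 0.046, 0.214]
ee_rot: [1.789, 2.317, 0.37]
force: [-0.5, 0.0, -0.8]
width: 0.235
gripper_force: 55.0
```

```bash
python3 - <<'E'
from h import *
plan(.122)
d=wgrab('w6');c=np.array([-.0018,.0064])
T=R.from_rotvec(d['rot']).as_matrix()
for z in(.06,.0985,.11,.122,.148): print(z,wproj(d,d['pos']+T@np.array([*c,z])).round(1))
print('H',wproj(d,H).round(1),'mouth',wproj(d,H+.0125*zh).round(1))
img=d['img'][190:280,268:388,::-1];cv2.imwrite('pics/c7.png',cv2.resize(img,(800,600),interpolation=cv2.INTER_CUBIC))
E
```

```text
zt 0.122 tcp [0.4886 0.0473 0.2141] shift cm [0.04 0.13 0.  ] turn [-0.08  0.07 -0.07]
0.06 [328.7 260.6]
0.0985 [327.4 242.3]
0.11 [327.1 237.7]
0.122 [326.8 233.3]
0.148 [326.1 224.9]
H [327.4 232.1] mouth [327.8 236.6]
```

View pics/c7.png

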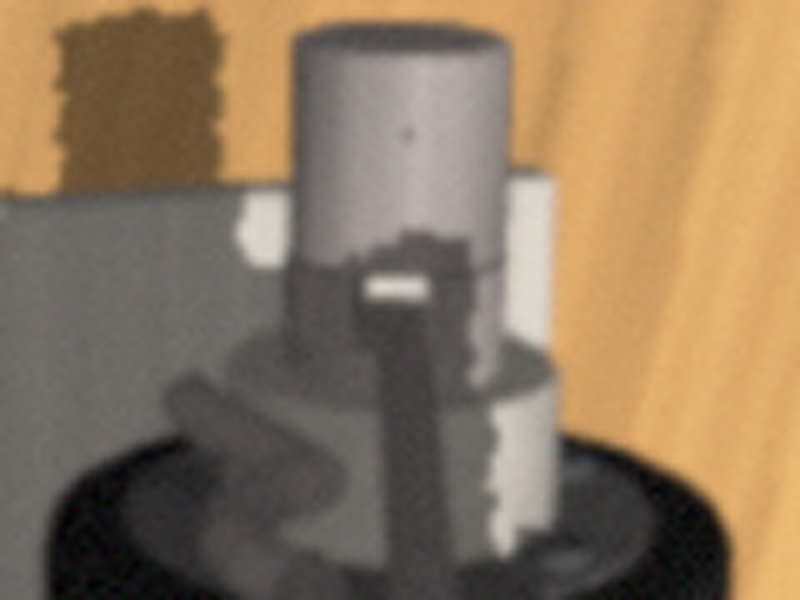

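The picture shows the leg tip at (400,320), just short of the hole mouth, which is centred near (398,310). The see-through window is at (397,288). Lateral alignment is good, and a 1.3 mm correction along the axle is left. Then I'll insert.

Emit:
jog_arm([
  [[0.04,0.13,0],[0,0,0],0],
  [[0.04,0.13,0],[0,0,0],0],
  [[0.22,0.18,-0.57],[0,0,0],0],
  [[0.4,0.22,-1.14],[0,0,0],0],
  [[0.49,0.25,-1.43],[0,0,0],0],
  [[0.58,0.27,-1.71],[0,0,0],0],
])

```text
clock: 13.88
position: [0.4936, 0.0484, 0.1962]
ee_rot: [1.79, 2.317, 0.369]
force: [-0.7, 0.5, -1.8]
width: 0.235
gripper_force: 55.0
```

Emit:
jog_arm([
  [[0.15,0.04,-0.48],[0,0,0],0],
  [[0.3,0.08,-0.95],[0,0,0],0],
  [[0.45,0.12,-1.43],[0,0,0],0],
  [[0.6,0.16,-1.9],[0,0,0],0],
  [[0.75,0.2,-2.38],[0,0,0],0],
  [[0.75,0.2,-2.38],[0,0,0],0],
])

```text
clock: 14.62
position: [0.5013, 0.0505, 0.1724]
ee_rot: [1.789, 2.317, 0.369]
force: [-1.5, -0.5, -1.8]
width: 0.235
gripper_force: 55.0
```

```bash
python3 -c "
from h import *
print(arm.observe()['ft_torque']);plan(.045,(-.002,.0064));plan(.079,(-.002,.0064))"
```

```text
[-0.23834654  0.64243526 -0.05137098]
zt 0.045 tcp [0.5115 0.0535 0.1408] shift cm [ 1.03  0.3  -3.16] turn [-0.08  0.03 -0.06]
zt 0.079 tcp [0.5014 0.0508 0.1732] shift cm [0.01 0.04 0.07] turn [-0.08  0.03 -0.06]
```

Emit:
jog_arm([
  [[0.12,0.03,-0.38],[0,0,0],0],
  [[0.25,0.07,-0.76],[0,0,0],0],
  [[0.37,0.1,-1.14],[0,0,0],0],
  [[0.5,0.14,-1.52],[0,0,0],0],
  [[0.5,0.14,-1.52],[0,0,0],0],
])

```text
clock: 15.25
position: [0.5054, 0.0515, 0.1567]
ee_rot: [1.79, 2.318, 0.367]
force: [-3.8, -0.6, -2.5]
width: 0.235
gripper_force: 55.0
```

Emit:
jog_arm([
  [[0.12,0.03,-0.38],[0,0,0],0],
  [[0.25,0.07,-0.76],[0,0,0],0],
  [[0.37,0.1,-1.14],[0,0,0],0],
  [[0.37,0.1,-1.14],[0,0,0],0],
])

```text
clock: 15.75
position: [0.5096, 0.0528, 0.1456]
ee_rot: [1.79, 2.317, 0.368]
force: [-2.3, -0.1, -7.8]
width: 0.237
gripper_force: 55.0
```

```bash
python3 -c "
from h import *
print(arm.observe()['ft_torque']);plan(.045,(-.002,.0064))"
```

```text
[-0.42362293  1.32562497 -0.02762175]
zt 0.045 tcp [0.5115 0.0535 0.1408] shift cm [ 0.19  0.07 -0.48] turn [-0.08 -0.01 -0.05]
```

Emit:
jog_arm([
  [[0.08,0.02,-0.24],[0,0,0],0],
  [[0.15,0.04,-0.47],[0,0,0],0],
  [[0.15,0.04,-0.47],[0,0,0],0],
  [[0.15,0.04,-0.47],[0,0,0],0],
])

```text
clock: 16.25
position: [0.5111, 0.0531, 0.1414]
ee_rot: [1.789, 2.317, 0.368]
force: [-5.2, -1.4, -2.1]
width: 0.237
gripper_force: 55.0
```

```bash
python3 - <<'E'
from h import *
print(arm.observe()['ft_torque']);plan(.045,(-.002,.0064))
d=wgrab('w7');P=wpts(d).reshape(-1,3);T=R.from_rotvec(d['rot']).as_matrix();q=(P-d['pos'])@T
m=(abs(q[:,0])<.03)&(abs(q[:,1])<.04)&(q[:,2]>.0)&(q[:,2]<.115);q=q[m]
for lo in np.arange(0,.11,.006):
    k=q[(q[:,2]>=lo)&(q[:,2]<lo+.006)]
    if len(k):print(round(lo,3),len(k),np.percentile(k[:,1],[0,25,50,75,100]).round(4),np.median(k[:,0]).round(4))
E
```

```text
[-0.4694215   1.76833072  0.00572308]
zt 0.045 tcp [0.5115 0.0535 0.1408] shift cm [ 0.04  0.04 -0.06] turn [-0.05  0.03 -0.04]
0.0 249 [-0.0112 -0.0069  0.0003  0.007   0.0109] 0.0061
0.006 1 [0.011 0.011 0.011 0.011 0.011] 0.0054
0.012 18 [-0.0059 -0.0044 -0.0031  0.0063  0.008 ] 0.0013
0.018 80 [-0.0066 -0.0034 -0.0008  0.0066  0.0093] 0.0008
0.024 113 [-0.0063 -0.003  -0.0003  0.0063  0.0095] 0.0007
0.03 1942 [-0.011   0.0008  0.0062  0.0112  0.0168] 0.013
0.036 725 [-0.0131 -0.0047  0.002   0.0169  0.0191] 0.0141
0.042 253 [-0.0136 -0.008   0.0031  0.0149  0.0253] 0.0087
0.048 146 [-0.0125 -0.007   0.0039  0.0135  0.0243] 0.0014
0.054 20 [-0.0079  0.0003  0.0088  0.0205  0.0222] -0.0029
0.06 40 [-0.0132 -0.0108 -0.0099 -0.0086 -0.0073] -0.0001
0.066 61 [-0.0162 -0.0142 -0.0133 -0.012  -0.0087] 0.0
0.072 51 [-0.0193 -0.0178 -0.0169 -0.0155 -0.0109] 0.0003
0.078 12 [-0.0195 -0.0187 -0.018  -0.0171 -0.0153] 0.0008
```

Emit:
jog_arm([
  [[-0.05,-0.01,0],[0,0,0],0],
  [[-0.1,-0.03,0],[0,0,0],0],
  [[-0.1,-0.03,0],[0,0,0],0],
])

```text
clock: 16.68
position: [0.5108, 0.053, 0.1418]
ee_rot: [1.789, 2.316, 0.37]
force: [-3.2, -0.8, -0.6]
width: 0.236
gripper_force: 55.0
```

Lateral force has dropped, so I'll release gently and look again.

Emit:
jog_arm([
  [[0,0,0],[0,0,0],0.3],
  [[0,0,0],[0,0,0],0.45],
  [[0,0,0],[0,0,0],0.6],
  [[0,0,0],[0,0,0],0.6],
], newtons=5)

```text
clock: 17.18
position: [0.5109, 0.0531, 0.1418]
ee_rot: [1.789, 2.316, 0.37]
force: [0.0, -0.7, -0.3]
width: 0.57
gripper_force: 0.0
```

Emit:
jog_arm([
  [[-0.6,-0.15,1.9],[0,0,0],0.6],
  [[-1.5,-0.4,4.7],[0,0,0],0.6],
  [[-3,-0.8,9],[0,0,0],0.6],
  [[-3,-0.8,9],[0,0,0],0.6],
  [[-3,-0.8,9],[0,0,0],0.6],
])

```text
clock: 17.8
position: [0.4806, 0.0446, 0.2314]
ee_rot: [1.789, 2.315, 0.369]
force: [-1.0, -0.0, -0.1]
width: 0.6
gripper_force: 0.0
```

```bash
python3 - <<'E'
from h import *
d=wgrab('w8');P=wpts(d).reshape(-1,3);T=Rt();q=(P-H)@np.stack([e,np.cross(zh,e),zh],1) # hole frame
m=(abs(q[:,0])<.02)&(abs(q[:,1])<.04)&(abs(q[:,2])<.1);q=q[m]
for lo in np.arange(-.06,.09,.006):
    k=q[(q[:,2]>=lo)&(q[:,2]<lo+.006)]
    if len(k):print(round(lo,3),len(k),np.percentile(k[:,1],[0,25,50,75,100]).round(4),np.median(k[:,0]).round(4))
a=grab('scene');b=grab('side')
def proj(d,p):return cv2.projectPoints(np.array([p],float),d['rvec'],d['tvec'],np.array([[d['fx'],0,d['cx']],[0,d['fy'],d['cy']],[0,0,1]]),None)[0].ravel()
o=[]
x,y=(wproj(d,H)-[32,50]).astype(int);o.append(d['img'][y:y+96,x:x+64,::-1])
x,y=(proj(b,H)-[32,50]).astype(int);o.append(b['img'][y:y+96,x:x+64,::-1])
cv2.imwrite('pics/c8.png',np.hstack([cv2.resize(i,(400,600),interpolation=cv2.INTER_CUBIC) for i in o]))
E
```

```text
-0.042 4 [0.014  0.0147 0.0154 0.0159 0.0159] 0.0016
-0.036 12 [0.0139 0.014  0.0149 0.0149 0.0159] 0.0006
-0.012 6 [-0.0151 -0.0138 -0.008   0.0095  0.0145] -0.007
-0.006 34 [-0.0186 -0.0146 -0.0021  0.0144  0.0186] -0.0043
-0.0 129 [-0.0193 -0.0124 -0.0113  0.0126  0.0194] 0.0012
0.006 458 [-0.0181 -0.0099 -0.0066  0.0085  0.0192] 0.004
0.012 603 [-0.0168 -0.0052 -0.0017  0.003   0.0157] 0.0053
0.018 331 [-0.0116 -0.005  -0.0002  0.0038  0.0164] -0.0143
0.024 19 [0.0032 0.004  0.0047 0.0055 0.0063] 0.0014
0.03 8 [0.0055 0.0061 0.0063 0.0063 0.0063] 0.001
0.036 58 [0.0071 0.0071 0.0177 0.0245 0.0284] 0.0078
0.042 196 [0.0071 0.0093 0.0185 0.0221 0.0279] 0.0058
0.048 94 [0.0093 0.01   0.0124 0.0247 0.0302] 0.0061
0.054 123 [0.01   0.012  0.0141 0.0264 0.0317] 0.0066
0.06 108 [0.012  0.0133 0.0147 0.0273 0.0339] 0.0059
0.066 143 [0.0139 0.0153 0.0209 0.0341 0.036 ] 0.0047
0.072 608 [0.0152 0.0202 0.0245 0.0289 0.0343] 0.0011
0.078 19 [0.022  0.0236 0.0246 0.0252 0.0289] -0.0016
```

View pics/c8.png

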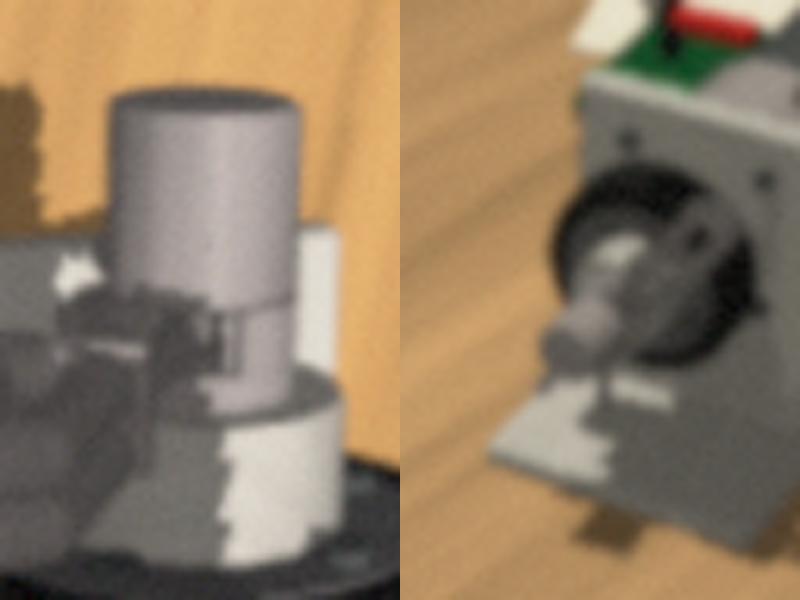

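The clip has leaned towards the robot after release: in the left crop the leg meets the hole at (185,345), off its right wall at 225. The bow looks closed, but the lean of about 0.25 rad is marginal. I'll regrasp, straighten it, and release with no side load.

Emit:
jog_arm([
  [[0,0,0],[0,0,0],1],
  [[0,0,0],[0,0,0],1],
  [[0,0,0],[0,0,0],1],
  [[1,0.3,-3],[0,0,0],1],
  [[2,0.55,-6],[0,0,0],1],
  [[3,0.8,-9],[0,0,0],1],
  [[3,0.8,-9],[0,0,0],1],
])

```text
clock: 18.82
position: [0.5094, 0.0532, 0.1397]
ee_rot: [1.791, 2.32, 0.367]
force: [-0.6, -0.1, 0.9]
width: 0.999
gripper_force: 0.0
```

Emit:
jog_arm([
  [[0,0,0],[0,0,0],0.5],
  [[0,0,0],[0,0,0],0.3],
  [[0,0,0],[0,0,0],0.2],
  [[0,0,0],[0,0,0],0.2],
  [[0,0,0],[0,0,0],0.2],
  [[0,0,0],[0,0,0],0.2],
], newtons=20)

```text
clock: 19.58
position: [0.5104, 0.0529, 0.1415]
ee_rot: [1.789, 2.316, 0.369]
force: [-0.8, -0.3, 0.4]
width: 0.397
gripper_force: 0.4
```

```bash
cat > m.py <<'E'
from h import *
print(arm.observe()['force'],arm.observe()['ft_torque'])
d=wgrab('w9');P=wpts(d).reshape(-1,3);T=R.from_rotvec(d['rot']).as_matrix();q=(P-d['pos'])@T
q=q[(abs(q[:,0])<.006)&(abs(q[:,1])<.04)&(q[:,2]>.0)&(q[:,2]<.1)]
for lo in np.arange(0,.09,.006):
    k=q[(q[:,2]>=lo)&(q[:,2]<lo+.006)]
    L=k[k[:,1]>.002];B=k[k[:,1]<=.002]
    if len(k):print(round(lo,3),len(L),L[:,:2].mean(0).round(4) if len(L) else '',len(B),B[:,:2].mean(0).round(4) if len(B) else '')
plan(.045,(-.002,.0064))
E
python3 m.py
```

```text
[-0.80991729 -0.30043824  0.40292524] [-0.16810334  0.38400523 -0.00616644]
0.0 49 [0.0031 0.0054] 139 [ 0.0017 -0.0068]
0.006 2 [-0.0004  0.0067] 2 [ 0.0046 -0.0144]
0.012 1 [0.0018 0.0029] 0 
0.018 29 [0.001  0.0043] 30 [ 0.0008 -0.005 ]
0.024 43 [0.0009 0.0047] 62 [ 0.0005 -0.004 ]
0.03 327 [0.0007 0.0107] 198 [ 0.0005 -0.0023]
0.036 116 [0.0003 0.0159] 126 [ 0.0013 -0.0068]
0.042 10 [-0.0014  0.0147] 41 [ 0.0005 -0.0095]
0.048 5 [-0.0058  0.0099] 44 [ 0.0005 -0.0089]
0.054 1 [-0.0059  0.0108] 9 [ 0.0011 -0.0076]
0.06 0  10 [-0.0002 -0.0075]
0.066 0  36 [-0.0005 -0.0091]
0.072 0  52 [-0.0004 -0.0118]
0.078 0  33 [-0.0001 -0.0141]
0.084 0  3 [ 0.0002 -0.0137]
zt 0.045 tcp [0.5115 0.0535 0.1408] shift cm [ 0.13  0.07 -0.06] turn [-0.06  0.04 -0.04]
```

Emit:
jog_arm([
  [[0,0,0],[0,0,0],0.2],
  [[0,0,0],[0,0,0],0.2],
  [[0,0,0],[0,0,0],0.2],
  [[0,0,0],[0,0,0],0.2],
  [[0,0,0],[0,0,0],0.2],
])

```text
clock: 20.25
position: [0.5101, 0.0528, 0.1413]
ee_rot: [1.789, 2.317, 0.369]
force: [-3.5, -0.2, 0.7]
width: 0.237
gripper_force: 20.0
```

```bash
python3 m.py
```

```text
[-3.49440454 -0.19653772  0.74335809] [-0.20819565  1.05716102 -0.00689885]
0.0 39 [0.0045 0.0087] 84 [ 0.0024 -0.0042]
0.006 0  1 [ 0.006 -0.008]
0.012 0  1 [ 0.0019 -0.0049]
0.018 31 [0.0009 0.0067] 34 [ 0.0011 -0.0039]
0.024 44 [0.0007 0.0065] 49 [ 0.0006 -0.0033]
0.03 329 [0.0011 0.0109] 189 [ 0.0004 -0.0029]
0.036 112 [-0.0001  0.0164] 134 [ 0.0011 -0.0061]
0.042 18 [-0.0021  0.0095] 38 [ 0.0007 -0.01  ]
0.048 9 [-0.0055  0.0051] 52 [ 0.0001 -0.0089]
0.054 0  18 [ 0.0005 -0.007 ]
0.06 0  34 [-0.0001 -0.0089]
0.066 0  56 [-0.0008 -0.0127]
0.072 0  58 [-0.0005 -0.0162]
0.078 0  22 [-0.0004 -0.0188]
zt 0.045 tcp [0.5115 0.0535 0.1408] shift cm [ 0.14  0.07 -0.05] turn [-0.06  0.02 -0.04]
```

Emit:
jog_arm([
  [[-0.08,-0.02,0],[0,0,0],0.2],
  [[-0.15,-0.04,0],[0,0,0],0.2],
  [[-0.15,-0.04,0],[0,0,0],0.2],
])

```text
clock: 20.68
position: [0.5096, 0.0527, 0.1419]
ee_rot: [1.788, 2.316, 0.371]
force: [1.0, -0.6, -0.9]
width: 0.238
gripper_force: 20.0
```

Emit:
jog_arm([
  [[-0.15,-0.04,-0.02],[0.5,-1.9,0],0.2],
  [[-0.3,-0.08,-0.05],[1,-3.9,0],0.2],
  [[-0.3,-0.08,-0.05],[1,-3.9,0],0.2],
])

```text
clock: 21.05
position: [0.5061, 0.0518, 0.1413]
ee_rot: [1.755, 2.273, 0.445]
force: [-0.5, 0.3, -1.3]
width: 0.237
gripper_force: 20.0
```

Emit:
jog_arm([
  [[-0.15,-0.04,-0.02],[0.5,-1.9,0],0.2],
  [[-0.3,-0.08,-0.05],[1,-3.9,0],0.2],
  [[-0.3,-0.08,-0.05],[1,-3.9,0],0.2],
])

```text
clock: 21.42
position: [0.5029, 0.0509, 0.1405]
ee_rot: [1.722, 2.231, 0.517]
force: [0.6, 0.0, -1.3]
width: 0.237
gripper_force: 20.0
```

Emit:
jog_arm([
  [[-0.15,-0.04,-0.03],[0.5,-1.9,0],0.2],
  [[-0.3,-0.08,-0.07],[1,-3.9,0],0.2],
  [[-0.3,-0.08,-0.07],[1,-3.9,0],0.2],
])

```text
clock: 21.8
position: [0.5007, 0.0496, 0.1397]
ee_rot: [1.688, 2.187, 0.581]
force: [1.6, -1.6, -6.9]
width: 0.242
gripper_force: 20.0
```

Emit:
jog_arm([
  [[-0.15,-0.04,-0.05],[0.5,-1.9,0],0.2],
  [[-0.3,-0.08,-0.1],[1,-3.9,0],0.2],
  [[-0.3,-0.08,-0.1],[1,-3.9,0],0.2],
])

```text
clock: 22.18
position: [0.4988, 0.0471, 0.1386]
ee_rot: [1.657, 2.143, 0.636]
force: [1.8, -3.3, -8.6]
width: 0.239
gripper_force: 20.0
```

```bash
python3 m.py
```

```text
[ 1.77068294 -3.31539988 -8.60901452] [-1.13704479  1.58349282 -0.47484378]
0.0 29 [0.0035 0.0081] 65 [ 0.0018 -0.004 ]
0.012 0  1 [ 0.003  -0.0041]
0.018 31 [0.0022 0.0068] 38 [ 0.0022 -0.0038]
0.024 49 [0.002  0.0069] 49 [ 0.0023 -0.0034]
0.03 37 [0.0022 0.0068] 91 [ 0.0013 -0.0061]
0.036 297 [-0.      0.0103] 204 [ 0.0015 -0.0033]
0.042 136 [0.0004 0.0145] 94 [ 0.0027 -0.0078]
0.048 31 [-0.0014  0.0144] 49 [ 0.0022 -0.0083]
0.054 3 [-0.0013  0.0104] 13 [ 0.003  -0.0077]
0.06 0  39 [ 0.002  -0.0095]
0.066 0  62 [ 0.0021 -0.0126]
0.072 0  52 [ 0.002  -0.0164]
0.078 0  23 [ 0.0023 -0.0189]
zt 0.045 tcp [0.5115 0.0535 0.1408] shift cm [1.33 0.67 0.26] turn [-3.49 15.06  0.06]
```

Emit:
jog_arm([
  [[0.3,0.08,0.09],[-1,3.9,0],0.2],
  [[0.6,0.16,0.16],[-2,7.8,0],0.2],
  [[0.9,0.24,0.21],[-3,11.6,0],0.2],
  [[1.2,0.32,0.24],[-4,15.5,0],0.2],
  [[1.2,0.32,0.24],[-4,15.5,0],0.2],
])

```text
clock: 22.85
position: [0.5094, 0.0511, 0.1409]
ee_rot: [1.795, 2.327, 0.345]
force: [13.5, -2.5, -7.2]
width: 0.244
gripper_force: 20.0
```

Emit:
jog_arm([
  [[0.15,0.04,0.02],[-0.5,1.9,0],0.2],
  [[0.3,0.08,0.03],[-1,3.9,0],0.2],
  [[0.3,0.08,0.03],[-1,3.9,0],0.2],
])

```text
clock: 23.22
position: [0.5137, 0.0527, 0.1416]
ee_rot: [1.824, 2.365, 0.273]
force: [1.9, 1.6, 7.8]
width: 0.239
gripper_force: 20.0
```

Emit:
jog_arm([
  [[0.15,0.04,0.01],[-0.5,1.9,0],0.2],
  [[0.3,0.08,0.02],[-1,3.9,0],0.2],
  [[0.3,0.08,0.02],[-1,3.9,0],0.2],
])

```text
clock: 23.6
position: [0.5166, 0.0536, 0.1423]
ee_rot: [1.853, 2.404, 0.192]
force: [-0.9, -0.1, 16.1]
width: 0.242
gripper_force: 20.0
```

```bash
python3 m.py; python3 -c "
from h import *
T=R.from_rotvec(arm.observe()['ee_rot']).as_matrix();print('lean',np.degrees(np.arctan2(-T[:,2]@f,-T[2,2])),'tilt e',np.degrees(np.arcsin(-T[:,2]@e)))"
```

```text
[-0.92944489 -0.12836493 16.11763883] [ 0.158786   -0.60958007  0.0811407 ]
0.0 2 [0.0056 0.011 ] 2 [ 0.0034 -0.0058]
0.018 29 [0.0028 0.0071] 33 [ 0.0027 -0.0032]
0.024 63 [0.0025 0.0077] 50 [ 0.0024 -0.0026]
0.03 304 [0.0017 0.0126] 157 [ 0.0018 -0.004 ]
0.036 70 [-0.0008  0.015 ] 98 [ 0.001 -0.006]
0.042 25 [-0.0039  0.0043] 44 [ 0.0013 -0.0086]
0.048 0  20 [ 0.0014 -0.0074]
0.054 0  6 [ 0.0009 -0.0068]
0.06 0  35 [-0.0003 -0.0087]
0.066 0  55 [-0.0011 -0.0123]
0.072 0  45 [-0.001  -0.0155]
0.078 0  9 [-0.0006 -0.0173]
zt 0.045 tcp [0.5115 0.0535 0.1408] shift cm [-0.5  -0.01 -0.15] turn [ 2.35 -8.4  -0.12]
lean 9.277799965050157 tilt e 0.12607420468442931
```

Emit:
jog_arm([
  [[-0.35,-0.04,0],[1.2,-4.2,0],0.2],
  [[-0.7,-0.09,-0.03],[2.3,-8.4,0],0.2],
  [[-0.7,-0.09,-0.03],[2.3,-8.4,0],0.2],
  [[-0.7,-0.09,-0.03],[2.3,-8.4,0],0.2],
])

```text
clock: 24.15
position: [0.509, 0.0517, 0.1412]
ee_rot: [1.788, 2.317, 0.363]
force: [3.7, 2.2, 3.2]
width: 0.241
gripper_force: 20.0
```

```bash
python3 m.py|egrep '^\[|zt|0.0[27]'
```

```text
[3.73487323 2.20041446 3.241219  ] [ 0.53823876 -0.98869072  0.11473605]
0.024 42 [0.0025 0.0079] 48 [ 0.0024 -0.0017]
0.066 0  46 [-0.0008 -0.0102]
0.072 0  53 [-0.0006 -0.0134]
0.078 0  13 [-0.0002 -0.0145]
zt 0.045 tcp [0.5115 0.0535 0.1408] shift cm [ 0.26  0.18 -0.03] turn [ 0.14 -0.06 -0.04]
```

Emit:
jog_arm([
  [[0.13,0.1,0],[0,0,0],0.2],
  [[0.13,0.1,0],[0,0,0],0.2],
  [[0.13,0.1,0],[0,0,0],0.2],
])

```text
clock: 24.58
position: [0.5092, 0.0517, 0.1401]
ee_rot: [1.79, 2.316, 0.36]
force: [4.7, 2.5, 3.6]
width: 0.243
gripper_force: 20.0
```

Emit:
jog_arm([
  [[0,0,0],[0,0,0],0.25],
  [[0,0,0],[0,0,0],0.27],
  [[0,0,0],[0,0,0],0.29],
  [[0,0,0],[0,0,0],0.32],
  [[0,0,0],[0,0,0],0.32],
])

```text
clock: 25.2
position: [0.5083, 0.0512, 0.1395]
ee_rot: [1.79, 2.317, 0.358]
force: [-0.8, -1.2, 0.3]
width: 0.318
gripper_force: 0.1
```

```bash
python3 m.py
```

```text
[-0.75254196 -1.2296207   0.31034555] [-0.10575216  0.2436875   0.05020513]
0.0 10 [0.0016 0.0096] 10 [ 0.001  -0.0017]
0.018 22 [0.0029 0.0076] 23 [ 0.0029 -0.0025]
0.024 46 [0.0026 0.0082] 48 [ 0.0024 -0.0013]
0.03 412 [0.0008 0.0129] 118 [ 0.0018 -0.0024]
0.036 82 [-0.0003  0.0174] 75 [ 0.0023 -0.0044]
0.042 15 [-0.0035  0.0145] 36 [ 0.0014 -0.0061]
0.048 10 [-0.0049  0.0138] 37 [ 0.0009 -0.0045]
0.054 0  3 [ 0.0017 -0.0034]
0.06 0  23 [-0.0003 -0.0045]
0.066 0  41 [-0.0009 -0.0066]
0.072 0  42 [-0.001  -0.0093]
0.078 0  24 [-0.0011 -0.0112]
zt 0.045 tcp [0.5115 0.0535 0.1408] shift cm [0.31 0.22 0.12] turn [ 0.27 -0.2   0.02]
```

Emit:
jog_arm([
  [[0,0,0],[0,0,0],0.4],
  [[0,0,0],[0,0,0],0.55],
  [[0,0,0],[0,0,0],0.75],
  [[0,0,0],[0,0,0],0.9],
  [[0,0,0],[0,0,0],0.9],
  [[-0.6,-0.15,1.9],[0,0,0],0.9],
  [[-1.5,-0.4,4.7],[0,0,0],0.9],
  [[-3,-0.8,9],[0,0,0],0.9],
])

```text
clock: 26.25
position: [0.4778, 0.0436, 0.2298]
ee_rot: [1.791, 2.32, 0.358]
force: [-0.6, -0.8, 1.5]
width: 0.901
gripper_force: 0.0
```

Emit:
jog_arm([
  [[-0.4,2.5,1],[-4,-1,0],0.9],
  [[-0.8,5,2],[-10,-2.5,0],0.9],
  [[-1.2,8,3],[-18,-4.5,0],0.9],
  [[-1.6,11,3],[-26,-6.5,0],0.9],
  [[-2,14,2],[-34,-8.5,0],0.9],
  [[-2,15,1],[-40,-10,0],0.9],
  [[-2,15,1],[-40,-10,0],0.9],
  [[-2,15,1],[-40,-10,0],0.9],
])

```text
clock: 27.25
position: [0.4572, 0.1967, 0.2378]
ee_rot: [1.337, 1.976, -0.263]
force: [0.1, 0.6, 0.0]
width: 0.903
gripper_force: 0.0
```

```bash
python3 - <<'E'
from h import *
d=wgrab('w10');print(d['pos'],d['rot'],wpose(d)[:3,3],wpose(d)[:3,2],wproj(d,H),wproj(d,H+.08*zh))
E
```

```text
[0.45720178 0.19670619 0.23782602] [ 1.33748095  1.97574438 -0.26338265] [0.37049796 0.33790038 0.29955003] [ 0.48633581 -0.72269599 -0.49110893] [292.52688404 231.68279524] [281.75845659 303.05584419]
```

```bash
cat > fit.py <<'E'
from h import *
import sys
d=wgrab(sys.argv[1]);P=wpts(d).reshape(-1,3)
q=(P-H)@np.stack([e,f,np.array([0,0,1.])],1)
q=q[(d['depth'].ravel()>0)&(abs(q[:,0])<.013)&(abs(q[:,1])<.07)&(abs(q[:,2])<.1)]
g=q[:,1:]
# eye points: beyond 36mm from axis, up
E=g[(np.hypot(*g.T)>.034)&(g[:,1]>.02)]
print('eye n',len(E),'minrect',cv2.minAreaRect((E*1000).astype(np.float32)))
for a in range(10,50,4):
    t=np.radians(a);R2=np.array([[np.cos(t),-np.sin(t)],[np.sin(t),np.cos(t)]]);k=E@R2.T  # y', z' in frame leaning a toward f
    print(a,'y',np.percentile(k[:,0],[2,98]).round(4),'w',np.ptp(np.percentile(k[:,0],[2,98])).round(4),'z',np.percentile(k[:,1],[2,98]).round(4))
W=np.zeros((100,110),np.uint8)
iy=((g[:,0]+.03)*1000).astype(int);iz=((.09-g[:,1])*1000/1).astype(int);ok=(iy>=0)&(iy<80)&(iz>=0)&(iz<150)
G=np.zeros((150,80),int);np.add.at(G,(iz[ok],iy[ok]),1)
for r in range(0,150,3):
    s=''.join('#' if G[r:r+3,c:c+2].sum()>0 else '.' for c in range(0,80,2))
    if '#' in s: print(f'{90-r:4d}',s)
E
python3 fit.py w11
```

```text
eye n 922 minrect ((36.58778762817383, 43.87754821777344), (49.70063018798828, 22.595458984375), 58.23740005493164)
10 y [0.0139 0.0438] w 0.0299 z [0.0283 0.0727]
14 y [0.0111 0.0392] w 0.028 z [0.03   0.0749]
18 y [0.0082 0.0345] w 0.0263 z [0.0316 0.0768]
22 y [0.0054 0.0298] w 0.0245 z [0.033  0.0783]
26 y [0.0022 0.0251] w 0.0228 z [0.0341 0.0797]
30 y [-0.0012  0.0205] w 0.0217 z [0.0346 0.0806]
34 y [-0.0051  0.0162] w 0.0213 z [0.0351 0.0812]
38 y [-0.0097  0.0123] w 0.022 z [0.0353 0.0814]
42 y [-0.0145  0.0088] w 0.0233 z [0.0356 0.0814]
46 y [-0.0193  0.0055] w 0.0248 z [0.0354 0.0809]
  69 ....................................###.
  66 .................................#######
  63 ................................########
  60 ..............................#######.##
  57 ..............................######..##
  54 .............................######..###
  51 ............................######..####
  48 ...........................######..#####
  45 ..........................######..######
  42 .........................######..######.
  39 ........................#######
[... 413 characters left out ...]
..........
   9 ......#####....##..#######..............
   6 ......###............#####..............
   3 ......###............#####..............
   0 ......##.............#####..............
  -3 ......#..............#####..............
  -6 .....................####...............
  -9 ....................###.................
 -12 ....................###.................
 -27 ....##.........###......................
 -30 ...####........###......................
 -33 ..####........####......................
 -36 .#####........####......................
 -39 .###..........####......................
 -42 ####..........###.......................
 -45 ..#.....................................
```

```bash
cat > fit2.py <<'E'
from h import *
import sys
from scipy.optimize import least_squares
def prof(name,lean_guess):
    d=dict(np.load(f'pics/{name}.npz'));P=wpts(d).reshape(-1,3)
    q=(P-H)@np.stack([e,f,np.array([0,0,1.])],1);v=d['depth'].ravel()>0
    ax=q[v&(q[:,0]>.008)&(q[:,0]<.028)&(abs(q[:,1])<.02)&(abs(q[:,2])<.02)]
    r=least_squares(lambda c:np.hypot(ax[:,1]-c[0],ax[:,2]-c[1])-.013,[0,0],loss='soft_l1',f_scale=.0007).x
    print('axle centre offset f,z',r.round(4),len(ax))
    q=q[v&(abs(q[:,0])<.013)&(abs(q[:,1])<.07)&(abs(q[:,2])<.1)];g=q[:,1:]-r
    t=np.radians(lean_guess)
    for _ in range(4):
        u=np.array([np.cos(t),-np.sin(t)]);w=np.array([np.sin(t),np.cos(t)])
        y,z=g@u,g@w
        S=((z<-.02)&(z>-.056)|(z>.018)&(z<.034))&(abs(y)<.006)
        p=np.polyfit(z[S],y[S],1);t+=np.arctan(p[0])
    u=np.array([np.cos(t),-np.sin(t)]);w=np.array([np.sin(t),np.cos(t)]);y,z=g@u,g@w
    S=((z<-.02)|(z>.018)&(z<.034))&(abs(y)<.006)
    print('lean',np.degrees(t).round(2),'leg y at centre',np.median(y[S]).round(4),'tip',z[S].min().round(4),'n',S.sum())
    print('eye top',np.percentile(z,99.8).round(4))
    for lo in np.arange(-.05,-.012,.004):
        k=(z>=lo)&(z<lo+.004)&(y>.004)
        if k.sum()>2: print('above tip',(1e3*(lo+.002-z[S].min())).round(1),'bow-leg',(1e3*(np.mean(y[k])-np.median(y[S]))).round(1),k.sum())
prof(sys.argv[1],float(sys.argv[2]))
E
python3 fit2.py w11 32
```

```text
axle centre offset f,z [0.0008 0.0008] 303
lean 31.93 leg y at centre 0.0002 tip -0.1221 n 342
eye top 0.0801
above tip 74.1 bow-leg 103.6 86
above tip 78.1 bow-leg 97.6 7
above tip 86.1 bow-leg 22.0 9
above tip 90.1 bow-leg 21.0 20
above tip 94.1 bow-leg 19.7 16
above tip 98.1 bow-leg 18.3 11
```

```bash
python3 - <<'E'
from h import *
d=dict(np.load('pics/w11.npz'));q=(wpts(d).reshape(-1,3)-H)@np.stack([e,f,np.array([0,0,1.])],1)
r=np.hypot(q[:,1],q[:,2]);v=(d['depth'].ravel()>0)&(q[:,1]<-.005)
for a,b in((.0155,.019),(.025,.039)):
    k=q[v&(r>a)&(r<b)&(q[:,0]>-.06)&(q[:,0]<.02)];print(len(k),np.percentile(k[:,0],[10,50,90]).round(4))
E
python3 fit2.py w10 32 | head -3
```

```text
60 [-0.0105 -0.0096 -0.0088]
654 [-0.0294 -0.0284 -0.0269]
axle centre offset f,z [0.0008 0.0008] 303
lean 32.1 leg y at centre 0.0002 tip -0.1225 n 326
eye top 0.0801
```

```bash
python3 -c "
from cell import arm
print(arm.sign_off())"
```

```text
the job is handed in; nothing more can be done
None
```

The job is handed in, result not reported: the wheel is home, the clip's leg is through the hole with the bow closed, and the gripper is clear; the clip settled at about 32° from vertical, roughly 0.17 rad off my 22° estimate of the hole axis (limit 0.25), so the angle has the least margin.

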